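# Ballast the crimping press and hold its stabiliser leg clamped at the length mark

### The arm

A 6-joint arm with a two-finger parallel gripper is mounted at the origin on the work surface. World frame = base frame: x ahead of the robot, y to its left, z up, the work surface at z = 0. Lengths are in mm, angles in rad, forces in N, time in s.
With the tool pointing down it reaches from about 375 to 975 mm from the base axis. Payload 3.8 kg.
Tool frame: the origin (TCP) lies at the very end of the fingers, on their centre line; the grasp point (between the pads) lies 19 mm behind it; z points along the fingers, y is the line along which they close (so a half turn about z gives the same grasp; the last joint's range is limited). The gripper opens to 88 mm and grips with 3 to 60 N. Pads are 18 mm wide; open, the fingers measure 123 mm over their backs; the gripper's body (75 mm by 187 mm) begins 45 mm behind the grasp point.
Start: joints at [1.255, 0.264, 1.604, -0, 1.274, -0.037], TCP at [185.759, 648.931, 238.706] pointing down, gripper open.
Joint ranges: [-2.63, 2.63], [-0.94, 2.18], [0.31, 2.57], [-1.31, 4.45], [0, 2.66], [-2.55, 2.55]. Speed limits (rad/s): [2.57, 2.57, 3.14, 3.14, 3.14, 3.14].

### API

Orientations are given as [roll, pitch, yaw] about the fixed x, y, z axes, in that order (R = Rz(yaw) Ry(pitch) Rx(roll)).
In Python, from workcell import get_obs, snapshot, job_done, find_in, landmark_of gives the robot as it stands.
- The arm moves only by the tool servo_tool, never from a script. Its argument "motion" is a list of rows, each an object of numbers: "dx", "dy", "dz": the shift along the world's x, y, z as a fraction of full scale; "roll": the turn about the world's z as a fraction of full scale; "jaw": the opening, from 0 (shut) to 1 (fully open). A call has 1 to 10 rows; each row shifts and turns the commanded pose from where the row before left it; what a row does not reach is not made up. Full scale, the value 1, is 0.4 m for a shift and 180 degrees for a turn. A row lasts 1/12 s, in which the tool goes at most 41.7 mm and 7.16 degrees, less where a joint would pass 70% of its speed; a pose out of reach is approached as far as the arm can. A call with a number of a shift or a turn outside -1 to 1 is refused whole. A call with a gripper value outside its range is refused whole. The fingers move at their own pace and stop on an object; the grip force is fixed at half the most. Time passes only in rows, so rows that do not move let the fingers close. It gives the time, the measured TCP pose, the force, the opening and the grip force at its end, in the units of the state.
- get_obs(): the state, without advancing time (a new reading comes with each control period).
- snapshot(name): name is "scene" or "top" or "wrist"; returns a dict with "img" (384x512x3 uint8, red, green, blue), "fx", "fy", "cx", "cy" (pixels), "pose" (4x4, takes a point from camera to world coordinates). Camera axes: x right, y down, z forward; pixel columns grow to the right and rows downward; lengths in mm; the calibration is good to about 2 mm. A picture is of the moment at which its call begins. There is no depth.
- job_done(): hands the job in; it is judged then, once.
Trained networks look in a picture, given as the dict that the camera call returned (one of the last four; its "shot" number tells which), for a name from the list of things; names that differ only in an ending like _2 or _b are one class to them, and where a whole thing is asked for, a point or a joint stands for the part that bears it (a point fixed in the world has none). Each returns a list of dicts, best first, with "score" (0 to 1); they miss things now and then, are a little off and sometimes report something else, mostly with a low value. They report only what shows in the picture. A call takes as long as a camera call. They do not tell look-alikes from the thing itself.
- find_in(picture, target): "rect" ([left, top, right, bottom] in pixels, round what is visible of it).
- landmark_of(picture, target): "at" ([column, row] in pixels: a listed point, or the origin of a listed thing).
The state is a dict: "time_s": time; "joints": joint angles; "joint_velocities": joint speeds; "joint_efforts": joint torques, N m; "eef_pos": TCP position; "ee_rot": TCP orientation; "ft_force": force on the tool from outside, world axes, zero at the start; "wrist_torque": the same for the moment, N m; "grip_width": finger opening in mm; "gripper_force": force on a finger pad.
Only numpy, scipy, OpenCV 4.12 (cv2) and the standard library are available. Lean on these libraries where they do the work, as an engineer would, in place of code of your own. Each camera call takes 0.05 s, during which the arm holds its last target. There are 200 camera calls.

### The job

Get the crimping press ready: stack the two loose steel ballast plates squarely on the matching raised seat of its base, edges flush, and let go of them. Then draw the spring-loaded stabiliser leg out until the pointer on its crossbar is level with the brass mark on the rule and, keeping it there, squeeze the cam lever fully closed against the leg. Neither leg nor lever stays by itself, so finish still gripping lever and leg together with the leg at its mark; leave the other things on the table where they are.

Things in the scene. Friction and masses are not known exactly. Their poses are not given: they have to be found in the camera images.
- plate_a: loose steel ballast plate, 45 x 70 x 10 mm (x, y, z), 0.2 to 0.3 kg, lying flat on the table; origin at the centre of its underside. Same as plate_b; either may be the lower one
- plate_b: the other loose steel ballast plate, 45 x 70 x 10 mm (x, y, z), 0.2 to 0.3 kg; origin at the centre of its underside
- base: grey base of the crimping press, fixed to the table, 150 x 280 x 12 mm; origin at the centre of its underside, z up, -y is the way the leg slides out. The press (up to 270 mm tall) stands on its +y end (y from +75 mm on). A flat rule, 14 mm wide, 3 mm high, runs along y at x = +67 mm, y = -105 to -255 mm
- seat (a point): centre of the top face of the raised steel ballast seat on the base, 22 mm above the table (10 mm above the deck), at base x = 0, y = -20 mm; the seat is 45 mm (base x) by 70 mm (base y), the outline of a plate; axes as the base's
- sleeve_end (a point): centre of the open end of the dark sleeve the leg slides in, base x = 0, y = -130 mm, 26 mm above the table; the sleeve is 36 mm wide, its top 36 mm above the table, and reaches back to base y = -75 mm
- leg: sliding stabiliser leg, moves only along base y; its origin is the base's when fully in (its start) and shifts to base -y as it is drawn out, at most 55 mm. From the sleeve comes a bar 14 x 14 mm (x = -7 to +7 mm, 19 to 33 mm above the table). A spring pulls it back in with about 3 N (fully in) to 5 N
- crossbar (a point): middle of the inner face (towards the sleeve) of the crossbar at the leg's outer end, 19 mm above the table, leg y = -188 mm: 58 mm from the sleeve end when fully in. Crossbar: x = -50 to +50 mm, 12 mm thick in y, 4 to 34 mm above the table. Open fingers put down on both sides of the bar can push it outward
- leg_pointer (a point): tip of the small pointer at the +x end of the crossbar, in the crossbar's middle plane (leg x = +57, y = -194 mm), 9 mm above the table; moves with the leg
- mark: brass length mark fixed on the rule, 14 x 4 x 5 mm; origin at the centre of its underside, 3 mm above the table, axes parallel to the base's. The leg is right when the pointer has the same base y as this origin, which takes 18 to 36 mm of travel
- cam (a joint): cam lever angle, rad: 0 fully closed (parallel to the leg), starts 0.16 to 0.21 open (at most 0.22), tip swung to base +x; a light spring reopens it (about 2 N at the tip to close). Closed, it spans base x = +9 to +15 mm: lever and bar together are 22 mm, x = -7 to +15 mm, squeezed by fingers closing along base x, centred at x = +4 mm, their ends 14 mm above the table
- cam_hinge (a point): upright hinge axis of the cam lever, base x = +12, y = -125 mm, 42 mm above the table. The lever is a bar 6 mm thick, 105 mm long from here towards base -y, 36 to 48 mm above the table (it passes just over the crossbar)
- cam_tip (a point): tip of the cam lever, mid-height, 42 mm above the table
- bowl: yellow ceramic pinch bowl, 84 mm across, 34 mm tall; not part of the job; origin at the centre of its underside
- jar: clear round bead container with white screw cap, 56 mm across, 50 mm tall; not part of the job; origin at the centre of its underside
- pliers: blue-handled pliers lying flat, about 145 mm long; not part of the job; origin at the centre of its underside
- mug: white mug, 76 mm across, 85 mm tall; not part of the job; origin at the centre of its underside
- spool: small wooden spool standing on end, 42 mm across, 40 mm tall; not part of the job; origin at the centre of its underside
- coaster: round cork coaster, 90 mm across, 8 mm thick; not part of the job; origin at the centre of its underside
There are look-alikes about, which are no part of the job. Leave any black or pink look-alike of the plate_b alone. Leave any brown look-alike of the plate_a alone.

How it is judged:
By the outcome, as a careful person would: the job done as asked, in the order asked, and still so for the second after the job is handed in, while the arm keeps its last pose, push and grip.
It also fails if it takes over 66 s, if anything falls off the work surface, if the arm or the gripper's body presses on something with over 40 N, if the wrist force passes 120 N, or if a joint passes its speed limit or range.

## Working session

There is one attempt and no reset: what is moved stays moved. The work goes in short steps, Python scripts to look and compute and a tool call to move; the robot and the scene stay as the last step left them, time stands still between calls to the robot, and variables do not carry over. Pictures are saved under pics/ and viewed, at most 10 in all, crops included, and the job is handed in when it is done.

Besides the shell and the picture viewer there is one more tool, called after "Emit:" as name(argument=value, ...) on one line, values as JSON. servo_tool: Moves the arm, as the interface text tells. Shift numbers are shares of 0.4 m and turn numbers shares of 180 degrees, none past 1 either way. Its arguments: {"type":"object","properties":{"motion":{"type":"array","items":{"type":"object","properties":{"dx":{"type":"number"},"dy":{"type":"number"},"dz":{"type":"number"},"roll":{"type":"number"},"jaw":{"type":"number"}}}}},"required":["motion"]}

```bash
mkdir -p pics
cat > h.py <<'E'
import numpy as np, cv2, json
from workcell import *
def ray(s,px,z):
    P=np.array(s["pose"]);d=P[:3,:3]@np.array([(px[0]-s["cx"])/s["fx"],(px[1]-s["cy"])/s["fy"],1]);o=P[:3,3]
    return o+d*(z-o[2])/d[2]
def proj(s,p):
    P=np.array(s["pose"]);c=P[:3,:3].T@(np.array(p)-P[:3,3]);return np.array([c[0]/c[2]*s["fx"]+s["cx"],c[1]/c[2]*s["fy"]+s["cy"]])
def save(s,n,crop=None,k=1.5):
    im=s["img"][:,:,::-1]
    if crop: l,t,r,b=crop; im=im[t:b,l:r]
    cv2.imwrite("pics/"+n,cv2.resize(im,None,fx=k,fy=k,interpolation=cv2.INTER_CUBIC))
E
python3 - <<'E'
from h import *
o=get_obs();print(o["time_s"],o["eef_pos"],o["ee_rot"],o["grip_width"])
Z=dict(plate_a=0,base=0,seat=22,sleeve_end=26,crossbar=19,leg_pointer=9,mark=3,cam_hinge=42,cam_tip=42,bowl=0,jar=0,pliers=0,mug=0,spool=0,coaster=0)
for n in("top","scene"):
    s=snapshot(n);save(s,n+".png")
    print(n,np.array(s["pose"])[:3,3].round())
    for t,z in Z.items():
        for d in landmark_of(s,t)[:4]:
            print(t,round(d["score"],2),np.round(d["at"]),ray(s,d["at"],z).round(1)[:2])
E
```

```text
0.0 [185.55770112 648.25395159 237.43339556] [-3.13940714e+00 -5.25912587e-05  2.86276083e+00] 88.09317974081746
top [ 425.   -5. 1420.]
plate_a 0.82 [322. 196.] [ 585.3 -253.6]
plate_a 0.82 [351. 189.] [ 612.  -360.4]
plate_a 0.75 [294. 174.] [ 663.8 -150.7]
plate_a 0.54 [320. 237.] [ 436.6 -247.2]
base 0.61 [206. 209.] [528.7 165.1]
seat 0.95 [212. 210.] [523.3 139.6]
seat 0.57 [321. 195.] [ 587.8 -247.6]
sleeve_end 0.64 [241. 213.] [514.9  36.8]
sleeve_end 0.6 [244. 215.] [506.6  27.4]
crossbar 0.71 [257. 215.] [508.2 -18.2]
leg_pointer 0.74 [260. 207.] [539.2 -30.1]
mark 0.21 [204. 210.] [524.6 172.8]
cam_hinge 0.75 [243. 214.] [510.9  30.7]
cam_tip 0.41 [273. 212.] [520.8 -76.4]
bowl 0.87 [264. 148.] [756.9 -41.2]
jar 0.52 [380. 204.] [ 560.6 -464.7]
pliers 0.85 [387. 255.] [ 379.5 -488.4]
pliers 0.59 [320. 154.] [ 740.7 -245.2]
mug 0.69 [129. 254.] [359.9 432.3]
spool 0.71 [265. 146.] [766.3 -44.7]
spool 0.51 [320. 153.] [ 744.8 -244.4]
scene [1306. -870.  838.]
plate_a 0.82 [186. 276.] [ 618.3 -357.4]
plate_a 0.77 [212. 247.] [ 588.1 -243.6]
plate_a 0.74 [257. 246.] [ 668.6 -155.7]
plate_a 0.7 [169. 221.] [ 420.4 -251.2]
base 0.66 [294. 176.] [520.9 176.3]
seat 0.66 [286. 173.] [516. 144.]
sleeve_end 0.62 [264. 183.] [507.2  48.2]
crossbar 0.67 [250. 198.] [524.6 -31.5]
crossbar 0.36 [169. 220.] [ 439.3 -264.6]
leg_pointer 0.72 [258. 205.] [555.9 -31.6]
mark 0.51 [292. 176.] [522.4 167.1]
cam_hinge 0.64 [264. 185.] [531.2  22.4]
cam_tip 0.64 [308. 134.] [425.6 369.6]
cam_tip 0.48 [241. 195.] [517.8 -63.3]
bowl 0.59 [316. 243.] [773.7 -35.8]
jar 0.68 [135. 288.] [ 563.7 -465.9]
jar 0.49 [210. 248.] [ 585.8 -248.5]
jar 0.22 [261. 182.] [471.7  74.9]
pliers 0.65 [ 84. 255.] [ 377.  -488.3]
mug 0.75 [307. 134.] [376.4 431.1]
spool 0.61 [253. 278.] [ 742.5 -248.9]
coaster 0.79 [352. 162.] [605.3 385.9]
```

View pics/top.png

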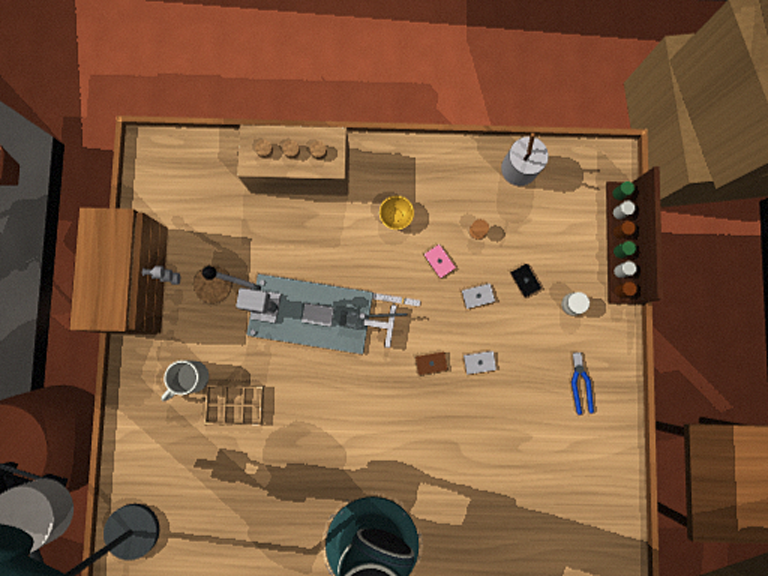

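View pics/scene.png

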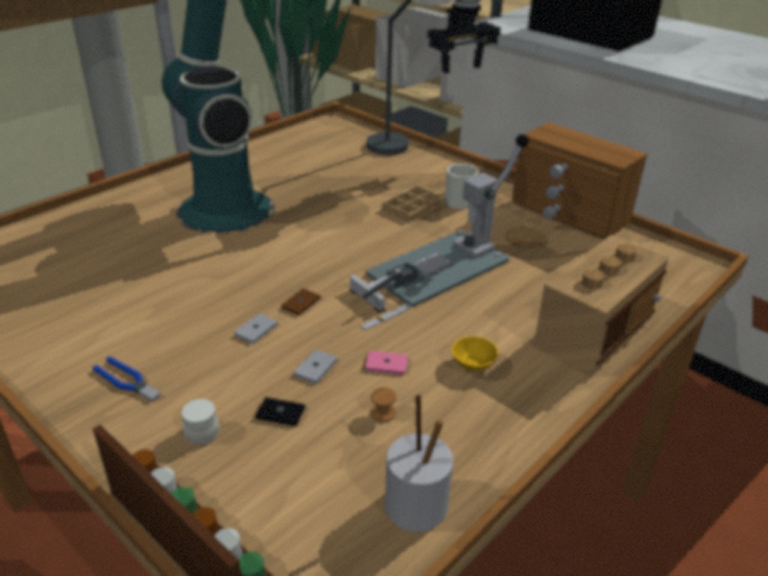

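Top view: the two grey plates are at about (479,295) and (480,362) in the 768-wide picture, i.e. around (585,-248) and (430,-250). The press base runs along world y with its leg pointing to -y. Pink, black and brown are decoys. I'll move the wrist camera over the plates.

Emit:
servo_tool(motion=[{"dx": 0.043, "dy": -0.085, "dz": 0.006, "roll": -0.02}, {"dx": 0.043, "dy": -0.085, "dz": 0.006, "roll": -0.02}, {"dx": 0.043, "dy": -0.085, "dz": 0.006, "roll": -0.02}, {"dx": 0.043, "dy": -0.085, "dz": 0.006, "roll": -0.02}, {"dx": 0.043, "dy": -0.085, "dz": 0.006, "roll": -0.02}, {"dx": 0.043, "dy": -0.085, "dz": 0.006, "roll": -0.02}, {"dx": 0.043, "dy": -0.085, "dz": 0.006, "roll": -0.02}, {"dx": 0.043, "dy": -0.085, "dz": 0.006, "roll": -0.02}, {"dx": 0.043, "dy": -0.085, "dz": 0.006, "roll": -0.02}, {"dx": 0.043, "dy": -0.085, "dz": 0.006, "roll": -0.02}])

```text
schema error: expected keys dx, dy, dz, roll, jaw
```

Emit:
servo_tool(motion=[{"dx": 0.03, "dy": -0.085, "dz": 0.006, "roll": -0.02}, {"dx": 0.03, "dy": -0.085, "dz": 0.006, "roll": -0.02}, {"dx": 0.03, "dy": -0.085, "dz": 0.006, "roll": -0.02}, {"dx": 0.03, "dy": -0.085, "dz": 0.006, "roll": -0.02}, {"dx": 0.02, "dy": -0.085, "dz": 0.006, "roll": -0.02}, {"dx": 0.02, "dy": -0.085, "dz": 0.006, "roll": -0.02}, {"dx": 0.01, "dy": -0.085, "dz": 0.006, "roll": -0.02}, {"dx": 0.01, "dy": -0.085, "dz": 0.006, "roll": -0.02}, {"dx": 0.01, "dy": -0.085, "dz": 0.006, "roll": -0.02}, {"dx": 0.01, "dy": -0.085, "dz": 0.006, "roll": -0.02}])

```text
schema error: expected keys dx, dy, dz, roll, jaw
```

Emit:
servo_tool(motion=[{"dx": 0.043, "dy": -0.085, "dz": 0.006, "roll": -0.02, "jaw": 1}, {"dx": 0.043, "dy": -0.085, "dz": 0.006, "roll": -0.02, "jaw": 1}, {"dx": 0.043, "dy": -0.085, "dz": 0.006, "roll": -0.02, "jaw": 1}, {"dx": 0.043, "dy": -0.085, "dz": 0.006, "roll": -0.02, "jaw": 1}, {"dx": 0.043, "dy": -0.085, "dz": 0.006, "roll": -0.02, "jaw": 1}, {"dx": 0.043, "dy": -0.085, "dz": 0.006, "roll": -0.02, "jaw": 1}, {"dx": 0.043, "dy": -0.085, "dz": 0.006, "roll": -0.02, "jaw": 1}, {"dx": 0.043, "dy": -0.085, "dz": 0.006, "roll": -0.02, "jaw": 1}, {"dx": 0.043, "dy": -0.085, "dz": 0.006, "roll": -0.02, "jaw": 1}, {"dx": 0.043, "dy": -0.085, "dz": 0.006, "roll": -0.02, "jaw": 1}])

```text
time_s: 2.43
eef_pos: [358.2, 307.3, 263.1]
ee_rot: [3.141, 0.0, 2.232]
ft_force: [0.5, -0.1, -0.2]
grip_width: 88.1
gripper_force: 0.0
```

Emit:
servo_tool(motion=[{"dx": 0.03, "dy": -0.085, "dz": 0.006, "roll": -0.02, "jaw": 1}, {"dx": 0.03, "dy": -0.085, "dz": 0.006, "roll": -0.02, "jaw": 1}, {"dx": 0.03, "dy": -0.085, "dz": 0.006, "roll": -0.02, "jaw": 1}, {"dx": 0.03, "dy": -0.085, "dz": 0.006, "roll": -0.02, "jaw": 1}, {"dx": 0.02, "dy": -0.085, "dz": 0.006, "roll": -0.02, "jaw": 1}, {"dx": 0.02, "dy": -0.085, "dz": 0.006, "roll": -0.02, "jaw": 1}, {"dx": 0.02, "dy": -0.085, "dz": 0.006, "roll": -0.02, "jaw": 1}, {"dx": 0.02, "dy": -0.085, "dz": 0.006, "roll": -0.02, "jaw": 1}, {"dx": 0.02, "dy": -0.085, "dz": 0.006, "roll": -0.02, "jaw": 1}, {"dx": 0.02, "dy": -0.085, "dz": 0.006, "roll": -0.02, "jaw": 1}])

```text
time_s: 3.27
eef_pos: [453.8, -32.8, 287.2]
ee_rot: [3.14, 0.0, 1.603]
ft_force: [0.5, -0.3, 0.1]
grip_width: 88.3
gripper_force: 0.0
```

Run:
```python
from h import *
s=snapshot("wrist");save(s,"w1.png");print(np.array(s["pose"]).round(3).tolist(),s["fx"])
np.savez("w1.npz",pose=s["pose"],img=s["img"])
Z=dict(seat=22,sleeve_end=26,crossbar=19,leg_pointer=9,mark=3,cam_hinge=42,cam_tip=42,plate_a=0)
for t,z in Z.items():
    for d in landmark_of(s,t)[:3]: print(t,round(d["score"],2),np.round(d["at"]),ray(s,d["at"],z).round(1)[:2])
```

```text
[[1.0, 0.03, 0.01, 452.37], [0.031, -0.96, -0.277, 38.257], [0.002, 0.277, -0.961, 433.55], [0.0, 0.0, 0.0, 1.0]] 290.2256895375431
sleeve_end 0.63 [304. 120.] [516.2  29.4]
sleeve_end 0.59 [467. 169.] [754.2 -31.8]
crossbar 0.95 [291. 155.] [502.3 -20. ]
leg_pointer 0.89 [330. 170.] [563.6 -42.1]
mark 0.43 [330. 182.] [566.2 -61.5]
cam_hinge 0.57 [313. 114.] [525.4  37.4]
cam_tip 0.6 [309. 191.] [528.2 -65.8]
plate_a 0.88 [236. 285.] [ 424.6 -248.3]
plate_a 0.88 [383. 234.] [ 662.3 -145.9]
plate_a 0.73 [231. 220.] [ 415.6 -128.5]
```

View pics/w1.png

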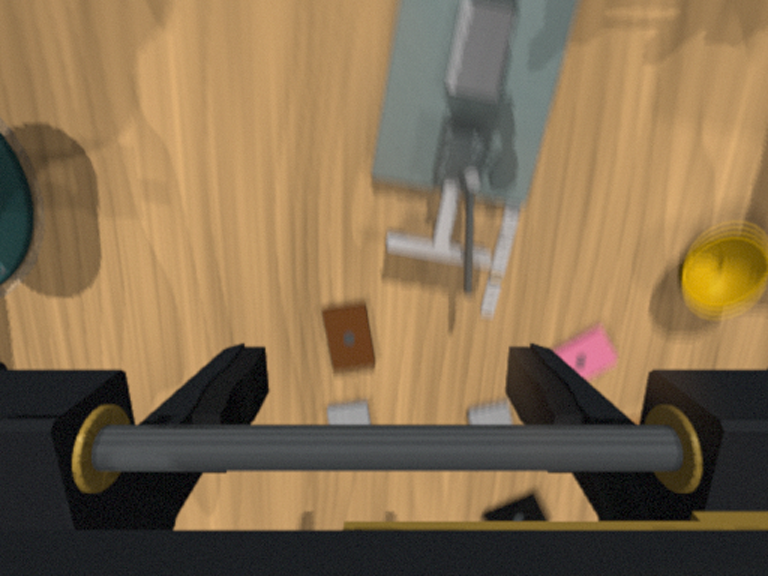

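Wrist view: crossbar around (437,245), lever tip (470,288), brass mark on the rule near (495,275), seat at (480,50). Brown plate at (350,335); the grey plates are partly hidden behind the gripper. Moving over the plates.

Emit:
servo_tool(motion=[{"dx": 0.014, "dy": -0.07, "dz": -0.01, "roll": 0, "jaw": 1}, {"dx": 0.014, "dy": -0.07, "dz": -0.01, "roll": 0, "jaw": 1}, {"dx": 0.014, "dy": -0.07, "dz": -0.01, "roll": 0, "jaw": 1}, {"dx": 0.014, "dy": -0.07, "dz": -0.01, "roll": 0, "jaw": 1}, {"dx": 0.014, "dy": -0.07, "dz": -0.01, "roll": 0, "jaw": 1}, {"dx": 0.014, "dy": -0.07, "dz": -0.01, "roll": 0, "jaw": 1}, {"dx": 0.014, "dy": -0.07, "dz": -0.01, "roll": 0, "jaw": 1}, {"dx": 0.014, "dy": -0.07, "dz": -0.01, "roll": 0, "jaw": 1}, {"dx": 0, "dy": 0, "dz": 0, "roll": 0, "jaw": 1}, {"dx": 0, "dy": 0, "dz": 0, "roll": 0, "jaw": 1}])

```text
time_s: 4.55
eef_pos: [498.7, -254.9, 254.0]
ee_rot: [-3.14, -0.001, 1.606]
ft_force: [-0.5, -0.5, -0.4]
grip_width: 87.8
gripper_force: 0.0
```

```bash
cat >> h.py <<'E'
def plates(s,z,maxsat=60,minv=110):
    """grey plate top faces: centre, size, angle (long axis deg mod 180) in world at height z"""
    hsv=cv2.cvtColor(s["img"],cv2.COLOR_RGB2HSV)
    m=((hsv[...,1]<maxsat)&(hsv[...,2]>minv)).astype(np.uint8)
    n,l,st,c=cv2.connectedComponentsWithStats(cv2.morphologyEx(m,cv2.MORPH_CLOSE,np.ones((5,5))))
    r=[]
    for i in range(1,n):
        if st[i,4]<150: continue
        cs=cv2.findContours((l==i).astype(np.uint8),cv2.RETR_EXTERNAL,cv2.CHAIN_APPROX_NONE)[0][0][:,0]
        w=np.array([ray(s,p,z)[:2] for p in cs],np.float32)
        (cx,cy),(a,b),t=cv2.minAreaRect(w)
        if a<b: a,b,t=b,a,t+90
        if 35<b<60 and 55<a<90: r.append((round(cx,1),round(cy,1),round(a,1),round(b,1),round(t%180,1),c[i].round(0).tolist()))
    return r
E
python3 - <<'E'
from h import *
s=snapshot("wrist");save(s,"w2.png");print(get_obs()["eef_pos"],get_obs()["ee_rot"])
for k in(40,60,80):print(plates(s,10,k))
for d in landmark_of(s,"plate_a")[:4]: print(round(d["score"],2),np.round(d["at"]),ray(s,d["at"],0).round(1)[:2])
E
```

```text
[ 498.62135777 -254.10013126  254.28439469] [-3.14072544e+00 -1.18265927e-03  1.60665104e+00]
[(423.4, -244.4, 70.1, 45.4, 99.9, [201.0, 156.0]), (581.3, -239.7, 70.0, 44.5, 105.7, [319.0, 156.0])]
[(423.3, -244.4, 70.6, 45.8, 100.2, [201.0, 156.0]), (581.5, -239.7, 70.7, 45.0, 105.7, [319.0, 156.0])]
[(581.7, -239.6, 71.3, 45.7, 105.5, [319.0, 156.0]), (423.5, -244.3, 71.1, 46.2, 99.9, [202.0, 155.0]), (574.9, -508.9, 55.8, 38.3, 2.0, [299.0, 322.0])]
0.9 [337. 235.] [ 621.4 -356.3]
0.79 [197.  67.] [ 418.3 -131.7]
0.76 [202. 154.] [ 421.6 -242.8]
0.76 [319. 157.] [ 584.  -240.8]
```

View pics/w2.png

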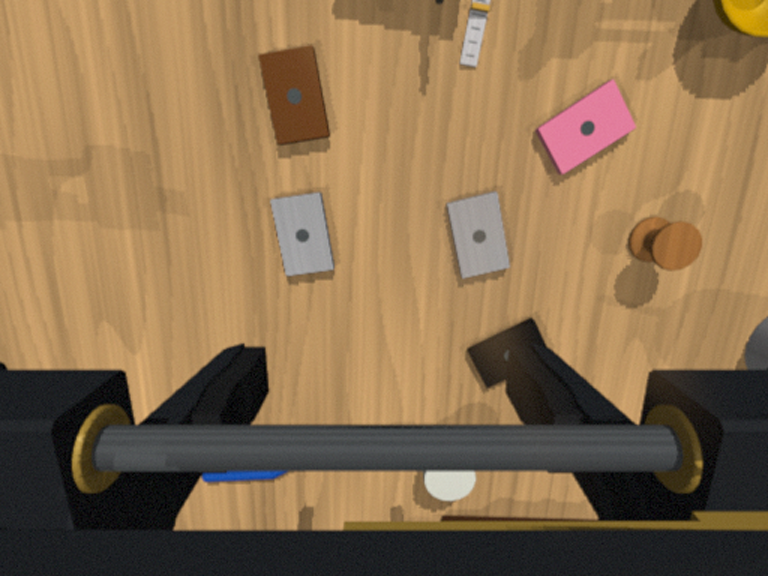

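Wrist view shows both grey plates clearly: (302,235) and (479,235), with measured sizes 70×45 mm as they should be. I'll pick the left one first, at (423.4,-244.4) with its long axis at 100°.

Emit:
servo_tool(motion=[{"dx": -0.021, "dy": 0.003, "dz": -0.055, "roll": 0.005, "jaw": 0.75}, {"dx": -0.021, "dy": 0.003, "dz": -0.055, "roll": 0.005, "jaw": 0.75}, {"dx": -0.021, "dy": 0.003, "dz": -0.055, "roll": 0.005, "jaw": 0.75}, {"dx": -0.021, "dy": 0.003, "dz": -0.055, "roll": 0.005, "jaw": 0.75}, {"dx": -0.021, "dy": 0.003, "dz": -0.055, "roll": 0.005, "jaw": 0.75}, {"dx": -0.021, "dy": 0.003, "dz": -0.055, "roll": 0.005, "jaw": 0.75}, {"dx": -0.021, "dy": 0.003, "dz": -0.055, "roll": 0.005, "jaw": 0.75}, {"dx": -0.021, "dy": 0.003, "dz": -0.055, "roll": 0.005, "jaw": 0.75}, {"dx": -0.021, "dy": 0, "dz": -0.055, "roll": 0.005, "jaw": 0.75}, {"dx": 0, "dy": 0, "dz": 0, "roll": 0, "jaw": 0.75}])

```text
time_s: 5.48
eef_pos: [418.5, -241.5, 52.8]
ee_rot: [-3.135, -0.006, 1.75]
ft_force: [-1.5, -0.0, 0.3]
grip_width: 66.1
gripper_force: 0.0
```

Emit:
servo_tool(motion=[{"dx": 0, "dy": 0, "dz": -0.0255, "roll": 0, "jaw": 0.75}, {"dx": 0, "dy": 0, "dz": -0.0255, "roll": 0, "jaw": 0.75}, {"dx": 0, "dy": 0, "dz": -0.0255, "roll": 0, "jaw": 0.75}, {"dx": 0, "dy": 0, "dz": -0.0255, "roll": 0, "jaw": 0.75}, {"dx": 0, "dy": 0, "dz": -0.0255, "roll": 0, "jaw": 0.75}, {"dx": 0, "dy": 0, "dz": 0, "roll": 0, "jaw": 0.75}, {"dx": 0, "dy": 0, "dz": 0, "roll": 0, "jaw": 0.75}, {"dx": 0, "dy": 0, "dz": 0, "roll": 0, "jaw": 0.75}])

```text
time_s: 6.15
eef_pos: [423.1, -245.6, 5.7]
ee_rot: [-3.142, -0.0, 1.747]
ft_force: [0.0, 0.0, 0.1]
grip_width: 66.2
gripper_force: 0.0
```

Emit:
servo_tool(motion=[{"dx": 0, "dy": 0, "dz": -0.006, "roll": 0, "jaw": 0.4}, {"dx": 0, "dy": 0, "dz": 0, "roll": 0, "jaw": 0.4}, {"dx": 0, "dy": 0, "dz": 0, "roll": 0, "jaw": 0.4}, {"dx": 0, "dy": 0, "dz": 0, "roll": 0, "jaw": 0.4}, {"dx": 0, "dy": 0, "dz": 0, "roll": 0, "jaw": 0.4}, {"dx": 0, "dy": 0, "dz": 0.02, "roll": 0, "jaw": 0.4}, {"dx": 0, "dy": 0, "dz": 0.03, "roll": 0, "jaw": 0.4}])

```text
time_s: 6.73
eef_pos: [421.4, -244.4, 22.4]
ee_rot: [-3.139, -0.003, 1.747]
ft_force: [0.2, -0.5, -2.4]
grip_width: 44.4
gripper_force: 30.0
```

Emit:
servo_tool(motion=[{"dx": 0.01, "dy": 0.03, "dz": 0.07, "roll": -0.008, "jaw": 0.4}, {"dx": 0.02, "dy": 0.06, "dz": 0.07, "roll": -0.008, "jaw": 0.4}, {"dx": 0.02, "dy": 0.08, "dz": 0.06, "roll": -0.008, "jaw": 0.4}, {"dx": 0.02, "dy": 0.085, "dz": 0.05, "roll": -0.008, "jaw": 0.4}, {"dx": 0.02, "dy": 0.085, "dz": 0.05, "roll": -0.008, "jaw": 0.4}, {"dx": 0.02, "dy": 0.085, "dz": 0.05, "roll": -0.008, "jaw": 0.4}, {"dx": 0.02, "dy": 0.085, "dz": 0.05, "roll": -0.008, "jaw": 0.4}, {"dx": 0.02, "dy": 0.085, "dz": 0.04, "roll": -0.008, "jaw": 0.4}, {"dx": 0.02, "dy": 0.085, "dz": 0.02, "roll": -0.008, "jaw": 0.4}, {"dx": 0.02, "dy": 0.07, "dz": 0.0, "roll": -0.008, "jaw": 0.4}])

```text
time_s: 7.57
eef_pos: [500.2, 57.0, 210.5]
ee_rot: [3.137, -0.001, 1.496]
ft_force: [0.3, 0.3, -2.6]
grip_width: 44.6
gripper_force: 30.0
```

Emit:
servo_tool(motion=[{"dx": 0.02, "dy": 0.05, "dz": 0, "roll": -0.01, "jaw": 0.4}, {"dx": 0.02, "dy": 0.03, "dz": 0, "roll": -0.01, "jaw": 0.4}, {"dx": 0, "dy": 0, "dz": 0, "roll": 0, "jaw": 0.4}, {"dx": 0, "dy": 0, "dz": 0, "roll": 0, "jaw": 0.4}, {"dx": 0, "dy": 0, "dz": 0, "roll": 0, "jaw": 0.4}])

```text
time_s: 7.98
eef_pos: [514.1, 86.0, 207.0]
ee_rot: [-3.14, 0.001, 1.434]
ft_force: [0.8, 0.8, -2.5]
grip_width: 44.5
gripper_force: 30.0
```

Run:
```python
from h import *
s=snapshot("wrist");save(s,"w3.png");o=get_obs();print(o["eef_pos"],o["ee_rot"],np.array(s["pose"]).round(3).tolist())
np.savez("w3.npz",**s)
Z=dict(seat=22,sleeve_end=26,crossbar=19,leg_pointer=9,mark=3,cam_hinge=42,cam_tip=42)
for t,z in Z.items():
    for d in landmark_of(s,t)[:2]: print(t,round(d["score"],2),np.round(d["at"]),ray(s,d["at"],z).round(1)[:2])
```

```text
[514.21428135  85.7378904  207.03999504] [-3.14057479e+00  6.27943364e-04  1.43326578e+00] [[0.991, -0.131, -0.039, 525.082], [-0.137, -0.952, -0.275, 156.574], [-0.001, 0.278, -0.961, 353.237], [0.0, 0.0, 0.0, 1.0]]
seat 0.65 [265. 123.] [531.2 143.2]
leg_pointer 0.15 [262. 103.] [530.7 164.8]
```

View pics/w3.png

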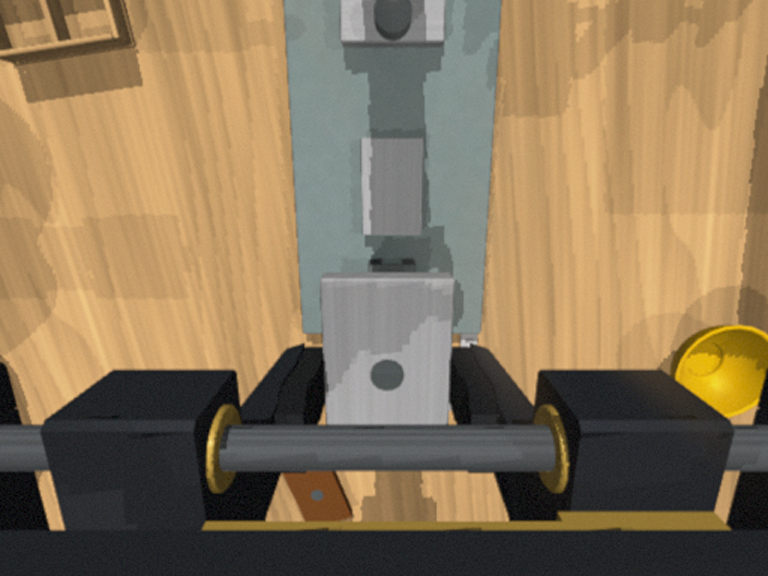

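Wrist view: seat outline about (362,139)–(424,235), base deck edges clear, the held plate (centre dot at (387,375)) sits square in the fingers. Fitting the base pose by its outline.

```bash
cat >> h.py <<'E'
from scipy.optimize import minimize, differential_evolution
def rot(t): return np.array([[np.cos(t),-np.sin(t)],[np.sin(t),np.cos(t)]])
def fitlines(s,segs,x0,span=(8,8,0.06),sig=1.2,roi=None):
    """segs: list of ((x,y,z),(x,y,z)) in the local frame; fit (x,y,yaw) maximising contrast across the edges"""
    g=cv2.GaussianBlur(s["img"].astype(np.float32),(0,0),sig)
    mag=np.sqrt(sum(cv2.Sobel(g[...,c],cv2.CV_32F,1,0)**2+cv2.Sobel(g[...,c],cv2.CV_32F,0,1)**2 for c in range(3)))
    mag=np.minimum(mag,np.percentile(mag,97))
    L=[np.linspace(a,b,30) for a,b in segs]
    def cost(p):
        R=rot(p[2]);v=0
        for P in L:
            w=np.c_[P[:,:2]@R.T+p[:2],P[:,2]]
            uv=np.array([proj(s,q) for q in w],np.float32)
            v-=cv2.remap(mag,uv[:,:1],uv[:,1:],cv2.INTER_LINEAR).mean()
        return v
    b=[(x-d,x+d) for x,d in zip(x0,span)]
    r=differential_evolution(cost,b,seed=0,maxiter=40,popsize=12)
    return r.x,r.fun
def rect(hx,hy,z,cx=0,cy=0):
    c=[(cx-hx,cy-hy,z),(cx+hx,cy-hy,z),(cx+hx,cy+hy,z),(cx-hx,cy+hy,z)]
    return [(c[i],c[(i+1)%4]) for i in range(4)]
E
python3 - <<'E'
from h import *
s=dict(np.load("w3.npz"))
px=lambda u,v:(u/1.5,v/1.5)
for n,p,z in[("s1",(362,139),22),("s2",(424,139),22),("s3",(422,235),22),("s4",(364,235),22),("bl",(303,333),12),("br",(482,333),12),("bl0",(285,0),12),("br0",(500,0),12)]:print(n,ray(s,px(*p),z)[:2].round(1))
base=[((-75,-110,12),(-75,40,12)),((75,-110,12),(75,40,12))]
r,f=fitlines(s,base+rect(22.5,35,22,0,-20),(533,160,-.13),(15,15,.08));print("both",r.round(4),f, "seat",(rot(r[2])@[0,-20]+r[:2]).round(1))
r2,f=fitlines(s,rect(22.5,35,22),(530,141,-.13),(15,15,.08));print("seat only",r2.round(4),f)
o=get_obs()["eef_pos"]
print("tcp",o,"dot",ray(s,px(387,375),o[2]+7)[:2].round(1))
for p in[(322,276),(454,276)]: print(ray(s,px(*p),o[2]+7)[:2].round(1))
E
```

```text
s1 [509.9 178. ]
s2 [554.  171.9]
s3 [544.7 103.4]
s4 [500.9 109.4]
bl [437.   33.6]
br [585.7  13.1]
bl0 [471.  274.5]
br0 [616.5 254.4]
both [ 5.290706e+02  1.609191e+02 -1.351000e-01] -844.597900390625 seat [526.4 141.1]
seat only [ 5.266008e+02  1.411718e+02 -1.520000e-01] -553.498291015625
tcp [514.88354928  86.08243278 207.36552366] dot [515.5  87. ]
[499.2 125.4]
[542.2 119.4]
```

Emit:
servo_tool(motion=[{"dx": 0.006, "dy": 0.025, "dz": -0.03, "roll": 0, "jaw": 0.4}, {"dx": 0.006, "dy": 0.035, "dz": -0.04, "roll": 0, "jaw": 0.4}, {"dx": 0.006, "dy": 0.035, "dz": -0.05, "roll": 0, "jaw": 0.4}, {"dx": 0.006, "dy": 0.025, "dz": -0.06, "roll": 0, "jaw": 0.4}, {"dx": 0.0045, "dy": 0.0155, "dz": -0.06, "roll": 0.001, "jaw": 0.4}, {"dx": 0, "dy": 0, "dz": -0.06, "roll": 0, "jaw": 0.4}, {"dx": 0, "dy": 0, "dz": -0.05, "roll": 0, "jaw": 0.4}, {"dx": 0, "dy": 0, "dz": -0.04, "roll": 0, "jaw": 0.4}, {"dx": 0, "dy": 0, "dz": 0, "roll": 0, "jaw": 0.4}, {"dx": 0, "dy": 0, "dz": 0, "roll": 0, "jaw": 0.4}])

```text
time_s: 9.22
eef_pos: [525.0, 141.0, 49.6]
ee_rot: [-3.138, 0.001, 1.437]
ft_force: [1.2, 0.0, -1.7]
grip_width: 44.2
gripper_force: 30.0
```

Run:
```python
from h import *
s=snapshot("wrist");save(s,"w4.png");o=get_obs();print(o["time_s"],o["eef_pos"],o["ee_rot"],o["ft_force"])
np.savez("w4.npz",**s)
for z in(22,32):print([proj(s,(526.6+a,141+b,z)).round(0).tolist() for a,b in((-27,32),(17,38))])
```

```text
9.2667 [526.35882628 141.11779158  51.08873287] [-3.14110399e+00  5.05827313e-05  1.43665921e+00] [ 0.52365311  0.51823587 -1.73019537]
[[208.0, 184.0], [278.0, 165.0]]
[[206.0, 188.0], [279.0, 168.0]]
```

View pics/w4.png

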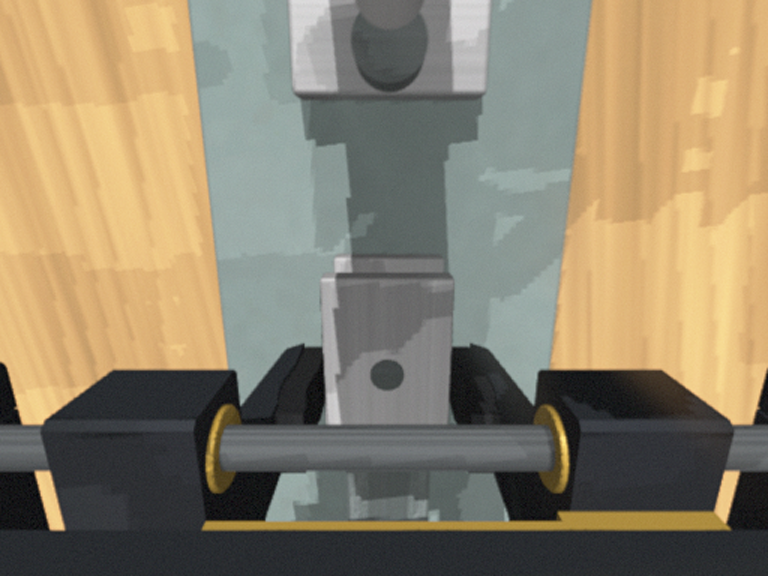

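Run:
```python
from h import *
s=dict(np.load("w4.npz"));o=get_obs()["eef_pos"];print(o)
for p,z in[((335,257),22),((445,257),22),((321.5,277),o[2]+7),((454,277),o[2]+7)]:
    print(ray(s,(p[0]/1.5,p[1]/1.5),z).round(1))
```

```text
[526.35882628 141.11779158  51.08873287]
[510.  179.5  22. ]
[554.3 173.5  22. ]
[509.9 180.2  58.1]
[552.8 174.4  58.1]
```

Emit:
servo_tool(motion=[{"dx": 0.0015, "dy": -0.002, "dz": -0.015, "roll": 0, "jaw": 0.4}, {"dx": 0, "dy": 0, "dz": -0.015, "roll": 0, "jaw": 0.4}, {"dx": 0, "dy": 0, "dz": -0.015, "roll": 0, "jaw": 0.4}, {"dx": 0, "dy": 0, "dz": -0.01, "roll": 0, "jaw": 0.4}, {"dx": 0, "dy": 0, "dz": -0.005, "roll": 0, "jaw": 0.4}, {"dx": 0, "dy": 0, "dz": -0.002, "roll": 0, "jaw": 0.4}, {"dx": 0, "dy": 0, "dz": 0, "roll": 0, "jaw": 0.4}, {"dx": 0, "dy": 0, "dz": 0, "roll": 0, "jaw": 0.4}])

```text
time_s: 9.93
eef_pos: [527.1, 139.9, 26.6]
ee_rot: [3.141, -0.0, 1.436]
ft_force: [0.4, -0.7, -3.3]
grip_width: 44.5
gripper_force: 30.0
```

Emit:
servo_tool(motion=[{"dx": 0, "dy": 0, "dz": -0.003, "roll": 0, "jaw": 0.4}, {"dx": 0, "dy": 0, "dz": -0.002, "roll": 0, "jaw": 0.4}, {"dx": 0, "dy": 0, "dz": 0, "roll": 0, "jaw": 0.4}, {"dx": 0, "dy": 0, "dz": 0, "roll": 0, "jaw": 0.4}])

```text
time_s: 10.27
eef_pos: [527.5, 140.0, 25.6]
ee_rot: [3.141, -0.0, 1.437]
ft_force: [-2.7, -1.3, 4.7]
grip_width: 44.1
gripper_force: 30.0
```

Emit:
servo_tool(motion=[{"dx": 0, "dy": 0, "dz": 0, "roll": 0, "jaw": 0.75}, {"dx": 0, "dy": 0, "dz": 0, "roll": 0, "jaw": 0.75}, {"dx": 0, "dy": 0, "dz": 0, "roll": 0, "jaw": 0.75}, {"dx": 0, "dy": 0, "dz": 0.04, "roll": 0, "jaw": 0.75}, {"dx": 0, "dy": -0.02, "dz": 0.07, "roll": 0, "jaw": 0.75}, {"dx": 0, "dy": -0.03, "dz": 0.08, "roll": 0, "jaw": 0.75}, {"dx": 0, "dy": -0.03, "dz": 0.08, "roll": 0, "jaw": 0.75}, {"dx": 0, "dy": -0.03, "dz": 0.05, "roll": 0, "jaw": 0.75}, {"dx": 0, "dy": 0, "dz": 0, "roll": 0, "jaw": 0.75}, {"dx": 0, "dy": 0, "dz": 0, "roll": 0, "jaw": 0.75}])

```text
time_s: 11.1
eef_pos: [528.2, 95.7, 154.0]
ee_rot: [3.138, -0.001, 1.435]
ft_force: [-1.2, 0.1, -1.9]
grip_width: 66.0
gripper_force: 0.0
```

Run:
```python
from h import *
s=snapshot("wrist");save(s,"w5.png",(160,0,352,240),2.5);o=get_obs();print(o["time_s"],o["eef_pos"],o["ee_rot"])
np.savez("w5.npz",**s)
```

```text
11.15 [526.86270557  95.93293741 152.21266087] [ 3.14141359e+00 -3.41482909e-04  1.43579572e+00]
```

View pics/w5.png

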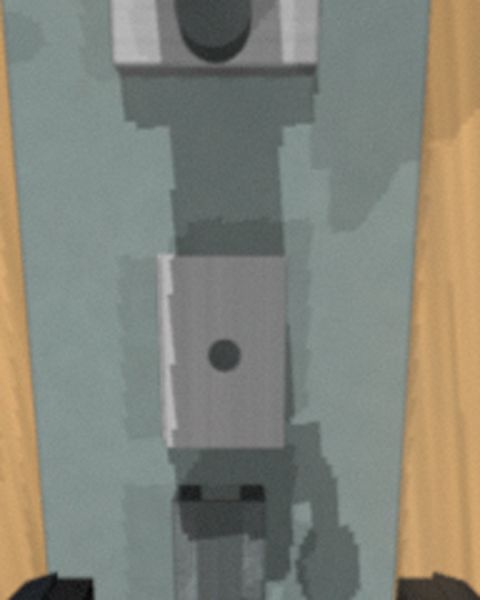

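Plate lies on the seat with no seat edge showing. Measuring its corners (158,254), (286,256), (285,447), (165,447) in the crop.

Run:
```python
from h import *
s=dict(np.load("w5.npz"))
c=np.array([ray(s,(160+u/2.5,v/2.5),32)[:2] for u,v in((158,254),(286,256),(285,447),(165,447))]);print(c.round(1),c.mean(0).round(1))
print("dot",ray(s,(160+224/2.5,355/2.5),32)[:2].round(1))
b=[np.array(ray(s,(160+u/2.5,v/2.5),12)[:2]) for u,v in((5,40),(47,560),(428,40),(397,560))]
print(np.round(b,1), (b[0]-b[1])[0]/(b[0]-b[1])[1],(b[2]-b[3])[0]/(b[2]-b[3])[1])
y=-np.array([-.135]);R=rot(-.135)
print("base-frame of plate centre x from deck edges:", [(R.T@(p-c.mean(0))).round(1).tolist() for p in b])
```

```text
[[510.4 178.7]
 [555.  171.9]
 [546.4 103.5]
 [501.3 109.7]] [528.3 140.9]
dot [528.4 140.7]
[[467.2 257.4]
 [440.8  63.8]
 [614.4 237.4]
 [588.3  43.3]] 0.1366375616724021 0.134537601906147
base-frame of plate centre x from deck edges: [[-76.2, 107.2], [-76.3, -88.2], [72.4, 107.2], [72.6, -88.6]]
```

Emit:
servo_tool(motion=[{"dx": 0.0136, "dy": -0.06, "dz": 0, "roll": 0.013, "jaw": 0.75}, {"dx": 0.0136, "dy": -0.09, "dz": 0, "roll": 0.013, "jaw": 0.75}, {"dx": 0.0136, "dy": -0.095, "dz": 0, "roll": 0.013, "jaw": 0.75}, {"dx": 0.0136, "dy": -0.095, "dz": 0, "roll": 0.013, "jaw": 0.75}, {"dx": 0.0136, "dy": -0.095, "dz": 0, "roll": 0.013, "jaw": 0.75}, {"dx": 0.0136, "dy": -0.095, "dz": -0.01, "roll": 0.013, "jaw": 0.75}, {"dx": 0.0136, "dy": -0.095, "dz": -0.02, "roll": 0.013, "jaw": 0.75}, {"dx": 0.0136, "dy": -0.095, "dz": -0.04, "roll": 0.013, "jaw": 0.75}, {"dx": 0.0136, "dy": -0.08, "dz": -0.06, "roll": 0.013, "jaw": 0.75}, {"dx": 0.0136, "dy": -0.04, "dz": -0.07, "roll": 0.0135, "jaw": 0.75}])

```text
time_s: 11.98
eef_pos: [581.6, -243.3, 70.7]
ee_rot: [3.141, 0.001, 1.847]
ft_force: [1.3, -0.2, 0.1]
grip_width: 66.1
gripper_force: 0.0
```

Emit:
servo_tool(motion=[{"dx": 0, "dy": 0, "dz": -0.04, "roll": 0, "jaw": 0.75}, {"dx": 0, "dy": 0, "dz": -0.04, "roll": 0, "jaw": 0.75}, {"dx": 0, "dy": 0, "dz": -0.03, "roll": 0, "jaw": 0.75}, {"dx": 0, "dy": 0, "dz": 0, "roll": 0, "jaw": 0.75}, {"dx": 0, "dy": 0, "dz": 0, "roll": 0, "jaw": 0.75}, {"dx": 0, "dy": 0, "dz": 0, "roll": 0, "jaw": 0.75}])

```text
time_s: 12.48
eef_pos: [581.7, -239.6, 28.7]
ee_rot: [3.141, 0.0, 1.847]
ft_force: [0.2, -0.5, 0.8]
grip_width: 66.5
gripper_force: 0.0
```

Emit:
servo_tool(motion=[{"dx": 0, "dy": 0, "dz": -0.03, "roll": 0, "jaw": 0.75}, {"dx": 0, "dy": 0, "dz": -0.024, "roll": 0, "jaw": 0.75}, {"dx": 0, "dy": 0, "dz": -0.01, "roll": 0, "jaw": 0.75}, {"dx": 0, "dy": 0, "dz": 0, "roll": 0, "jaw": 0.75}, {"dx": 0, "dy": 0, "dz": 0, "roll": 0, "jaw": 0.4}, {"dx": 0, "dy": 0, "dz": 0, "roll": 0, "jaw": 0.4}, {"dx": 0, "dy": 0, "dz": 0, "roll": 0, "jaw": 0.4}, {"dx": 0, "dy": 0, "dz": 0, "roll": 0, "jaw": 0.4}, {"dx": 0, "dy": 0, "dz": 0, "roll": 0, "jaw": 0.4}])

```text
time_s: 13.23
eef_pos: [581.6, -240.3, 3.4]
ee_rot: [3.141, 0.001, 1.846]
ft_force: [0.1, -0.2, 1.0]
grip_width: 44.7
gripper_force: 30.0
```

Emit:
servo_tool(motion=[{"dx": 0, "dy": 0.01, "dz": 0.07, "roll": 0, "jaw": 0.4}, {"dx": -0.01, "dy": 0.04, "dz": 0.09, "roll": -0.013, "jaw": 0.4}, {"dx": -0.014, "dy": 0.08, "dz": 0.08, "roll": -0.013, "jaw": 0.4}, {"dx": -0.014, "dy": 0.095, "dz": 0.03, "roll": -0.013, "jaw": 0.4}, {"dx": -0.014, "dy": 0.095, "dz": 0, "roll": -0.013, "jaw": 0.4}, {"dx": -0.014, "dy": 0.095, "dz": 0, "roll": -0.013, "jaw": 0.4}, {"dx": -0.014, "dy": 0.095, "dz": 0, "roll": -0.013, "jaw": 0.4}, {"dx": -0.014, "dy": 0.095, "dz": 0, "roll": -0.013, "jaw": 0.4}, {"dx": -0.014, "dy": 0.095, "dz": 0, "roll": -0.013, "jaw": 0.4}, {"dx": -0.014, "dy": 0.095, "dz": 0, "roll": -0.013, "jaw": 0.4}])

```text
time_s: 14.07
eef_pos: [532.0, 76.8, 108.0]
ee_rot: [-3.141, 0.0, 1.477]
ft_force: [0.2, 0.2, -2.7]
grip_width: 44.3
gripper_force: 30.0
```

Emit:
servo_tool(motion=[{"dx": -0.0165, "dy": 0.08, "dz": 0, "roll": -0.0135, "jaw": 0.4}, {"dx": 0, "dy": 0.05, "dz": -0.02, "roll": 0, "jaw": 0.4}, {"dx": 0, "dy": 0.026, "dz": -0.04, "roll": 0, "jaw": 0.4}, {"dx": 0, "dy": 0, "dz": -0.04, "roll": 0, "jaw": 0.4}, {"dx": 0, "dy": 0, "dz": -0.02, "roll": 0, "jaw": 0.4}, {"dx": 0, "dy": 0, "dz": 0, "roll": 0, "jaw": 0.4}, {"dx": 0, "dy": 0, "dz": 0, "roll": 0, "jaw": 0.4}, {"dx": 0, "dy": 0, "dz": 0, "roll": 0, "jaw": 0.4}])

```text
time_s: 14.73
eef_pos: [527.0, 137.2, 60.7]
ee_rot: [3.141, -0.0, 1.436]
ft_force: [-0.3, -0.6, -3.0]
grip_width: 44.7
gripper_force: 30.0
```

Run:
```python
from h import *
s=snapshot("wrist");save(s,"w6.png",(160,130,352,290),4);o=get_obs();print(o["time_s"],o["eef_pos"],o["ee_rot"])
np.savez("w6.npz",**s)
```

```text
14.7833 [527.3435882  137.18982613  61.11046486] [ 3.14006589e+00 -5.24539855e-04  1.43555761e+00]
```

View pics/w6.png

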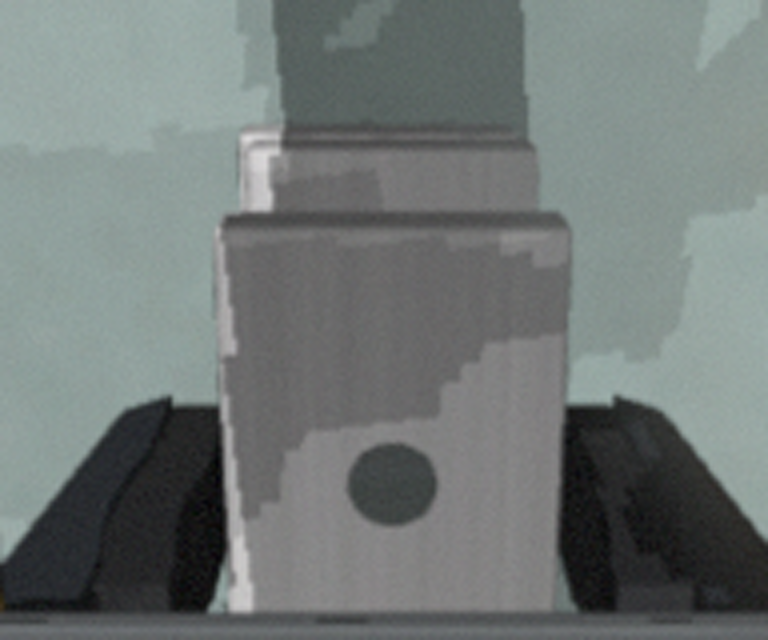

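Run:
```python
from h import *
s=dict(np.load("w6.npz"));z=60.9
R=rot(-.135)
for n,p,h in[("seatL",(241,130),22),("seatR",(528,130),22),("AL",(248,147),32),("AR",(538,147),32),("BL",(221,231),z+6.6),("BR",(571,231),z+6.6),("Bbot L",(228,214),z-3.4),("Bbot R",(563,214),z-3.4),("Bdot",(392,484),z+6.6)]:
    w=ray(s,(160+p[0]/4,130+p[1]/4),h)[:2]; print(n,w.round(1),(R.T@(w-[527.4,140.7])).round(1))
```

```text
seatL [509.6 179.6] [-22.9  36.2]
seatR [555.3 173.4] [23.2 36.2]
AL [511.7 178.4] [-20.6  35.3]
AR [555.6 172.4] [23.6 35.2]
BL [511.8 174.4] [-20.   31.3]
BR [554.9 168.5] [23.5 31.2]
Bbot L [511.3 174.2] [-20.4  31. ]
Bbot R [555.3 168.2] [24. 31.]
Bdot [528.2 137.2] [ 1.3 -3.4]
```

Plate A is on the seat, about 1.4 mm off in base x. I'll put B on centred, then square the whole stack by squeezing plates and seat together.

Emit:
servo_tool(motion=[{"dx": -0.0022, "dy": 0.0114, "dz": -0.01, "roll": 0, "jaw": 0.4}, {"dx": 0, "dy": 0, "dz": -0.015, "roll": 0, "jaw": 0.4}, {"dx": 0, "dy": 0, "dz": -0.015, "roll": 0, "jaw": 0.4}, {"dx": 0, "dy": 0, "dz": -0.015, "roll": 0, "jaw": 0.4}, {"dx": 0, "dy": 0, "dz": -0.006, "roll": 0, "jaw": 0.4}, {"dx": 0, "dy": 0, "dz": -0.002, "roll": 0, "jaw": 0.4}, {"dx": 0, "dy": 0, "dz": -0.002, "roll": 0, "jaw": 0.4}, {"dx": 0, "dy": 0, "dz": 0, "roll": 0, "jaw": 0.4}, {"dx": 0, "dy": 0, "dz": 0, "roll": 0, "jaw": 0.4}])

```text
time_s: 15.53
eef_pos: [524.9, 141.9, 35.3]
ee_rot: [-3.14, 0.001, 1.437]
ft_force: [-6.9, -2.1, 13.0]
grip_width: 44.4
gripper_force: 30.0
```

Emit:
servo_tool(motion=[{"dx": 0, "dy": 0, "dz": 0.002, "roll": 0, "jaw": 0.7}, {"dx": 0, "dy": 0, "dz": 0, "roll": 0, "jaw": 0.7}, {"dx": 0, "dy": 0, "dz": 0, "roll": 0, "jaw": 0.7}, {"dx": 0, "dy": 0, "dz": -0.02, "roll": 0, "jaw": 0.7}, {"dx": 0, "dy": 0, "dz": -0.02, "roll": 0, "jaw": 0.7}, {"dx": 0, "dy": 0, "dz": -0.008, "roll": 0, "jaw": 0.7}, {"dx": 0, "dy": 0, "dz": 0, "roll": 0, "jaw": 0.7}, {"dx": 0, "dy": 0, "dz": 0, "roll": 0, "jaw": 0.7}])

```text
time_s: 16.2
eef_pos: [524.9, 142.0, 14.8]
ee_rot: [-3.14, 0.001, 1.437]
ft_force: [0.0, 0.3, 1.6]
grip_width: 61.4
gripper_force: 0.0
```

Emit:
servo_tool(motion=[{"dx": 0.004, "dy": -0.004, "dz": 0.002, "roll": 0, "jaw": 0.45}, {"dx": 0, "dy": 0, "dz": 0, "roll": 0, "jaw": 0.45}, {"dx": 0, "dy": 0, "dz": 0, "roll": 0, "jaw": 0.45}, {"dx": 0, "dy": 0, "dz": 0, "roll": 0, "jaw": 0.45}, {"dx": 0, "dy": 0, "dz": 0, "roll": 0, "jaw": 0.45}, {"dx": 0, "dy": 0, "dz": 0, "roll": 0, "jaw": 0.45}])

```text
time_s: 16.7
eef_pos: [525.1, 140.7, 16.6]
ee_rot: [-3.137, 0.0, 1.436]
ft_force: [-5.6, 1.7, 4.9]
grip_width: 44.9
gripper_force: 30.0
```

Emit:
servo_tool(motion=[{"dx": -0.003, "dy": 0, "dz": 0, "roll": 0, "jaw": 0.75}, {"dx": 0, "dy": 0, "dz": 0, "roll": 0, "jaw": 0.75}, {"dx": 0, "dy": 0, "dz": 0, "roll": 0, "jaw": 0.75}, {"dx": 0, "dy": 0, "dz": 0.04, "roll": 0, "jaw": 0.75}, {"dx": 0, "dy": -0.01, "dz": 0.07, "roll": 0, "jaw": 0.75}, {"dx": 0, "dy": -0.03, "dz": 0.09, "roll": 0, "jaw": 0.75}, {"dx": 0, "dy": -0.04, "dz": 0.09, "roll": 0, "jaw": 0.75}, {"dx": 0, "dy": -0.03, "dz": 0.06, "roll": 0, "jaw": 0.75}, {"dx": 0, "dy": 0, "dz": 0, "roll": 0, "jaw": 0.75}, {"dx": 0, "dy": 0, "dz": 0, "roll": 0, "jaw": 0.75}])

```text
time_s: 17.53
eef_pos: [527.9, 96.2, 158.9]
ee_rot: [3.136, -0.001, 1.435]
ft_force: [0.2, 0.0, -0.5]
grip_width: 66.1
gripper_force: 0.0
```

Run:
```python
from h import *
s=snapshot("wrist");save(s,"w7.png",(160,0,352,240),2.5);o=get_obs();print(o["time_s"],o["eef_pos"],o["ee_rot"])
np.savez("w7.npz",**s)
```

```text
17.5833 [526.36051525  96.4025243  156.89921244] [ 3.14020730e+00 -5.25592934e-04  1.43575371e+00]
```

View pics/w7.png

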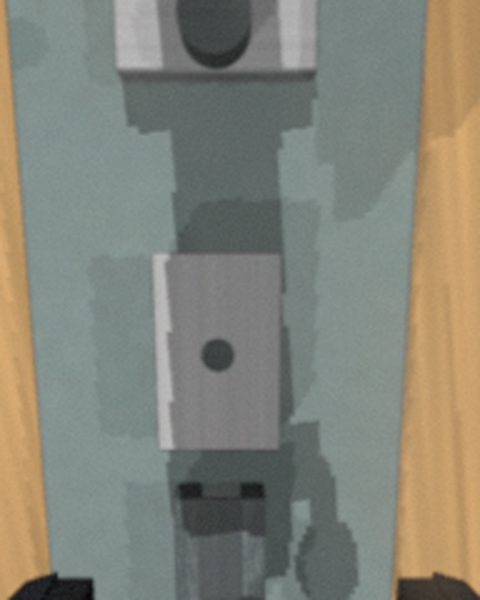

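Stack is square, centred on the deck and no lower edges show. Now over the leg to measure the mark, pointer and lever.

Emit:
servo_tool(motion=[{"dx": -0.01, "dy": -0.04, "dz": 0.01, "roll": 0, "jaw": 0.75}, {"dx": -0.01, "dy": -0.06, "dz": 0.01, "roll": 0, "jaw": 0.75}, {"dx": -0.01, "dy": -0.07, "dz": 0.01, "roll": 0, "jaw": 0.75}, {"dx": -0.01, "dy": -0.07, "dz": 0.01, "roll": 0, "jaw": 0.75}, {"dx": -0.005, "dy": -0.06, "dz": 0.01, "roll": 0, "jaw": 0.75}, {"dx": 0, "dy": -0.05, "dz": 0, "roll": 0, "jaw": 0.75}, {"dx": 0, "dy": -0.03, "dz": 0, "roll": 0, "jaw": 0.75}, {"dx": 0, "dy": 0, "dz": 0, "roll": 0, "jaw": 0.75}, {"dx": 0, "dy": 0, "dz": 0, "roll": 0, "jaw": 0.75}, {"dx": 0, "dy": 0, "dz": 0, "roll": 0, "jaw": 0.75}])

```text
time_s: 18.42
eef_pos: [507.5, -54.5, 175.5]
ee_rot: [-3.14, -0.001, 1.437]
ft_force: [-0.7, 2.1, -0.1]
grip_width: 66.1
gripper_force: 0.0
```

Run:
```python
from h import *
s=snapshot("wrist");save(s,"w8.png",(150,30,390,222),3.2);o=get_obs();print(o["time_s"],o["eef_pos"],o["ee_rot"])
np.savez("w8.npz",**s)
s7=dict(np.load("w7.npz"));R=rot(-.135)
print("B centre", [(R.T@(ray(s7,(160+u/2.5,v/2.5),h)[:2]-[527.4,140.7])).round(1).tolist() for u,v,h in((153,253,42),(281,254,42),(279,449,42),(160,449,42),(218,355,42),(8,40,12),(427,40,12),(48,560,12),(392,560,12),(178,490,36),(265,490,36))])
Z=dict(sleeve_end=26,crossbar=19,leg_pointer=9,mark=3,cam_hinge=42,cam_tip=42)
for t,z in Z.items():
    for d in landmark_of(s,t)[:1]: w=ray(s,d["at"],z)[:2];print(t,round(d["score"],2),np.round((np.array(d["at"])-[150,30])*3.2),w.round(1),"base",(R.T@(w-[527.4,140.7])-[0,20]).round(1))
```

```text
18.4667 [507.66764143 -54.3356905  175.77510093] [-3.14016637e+00 -5.36597639e-04  1.43743083e+00]
B centre [[-23.2, 35.9], [21.0, 35.6], [21.1, -33.5], [-23.1, -33.4], [-1.2, 1.1], [-75.8, 109.3], [73.9, 109.4], [-76.6, -89.3], [72.3, -89.9], [-17.4, -51.0], [16.2, -51.1]]
sleeve_end 0.68 [323. 210.] [513.3  31.5] base [   0.7 -130.1]
crossbar 0.8 [328. 394.] [506.7 -24.5] base [   1.7 -186.4]
leg_pointer 0.71 [487. 415.] [558.7 -40.1] base [  55.3 -194.9]
mark 0.37 [517. 463.] [568.5 -59.3] base [  67.6 -212.6]
cam_hinge 0.7 [367. 185.] [527.   35.7] base [  13.7 -124.1]
cam_tip 0.75 [418. 528.] [529.9 -66.8] base [  30.4 -225.2]
```

View pics/w8.png

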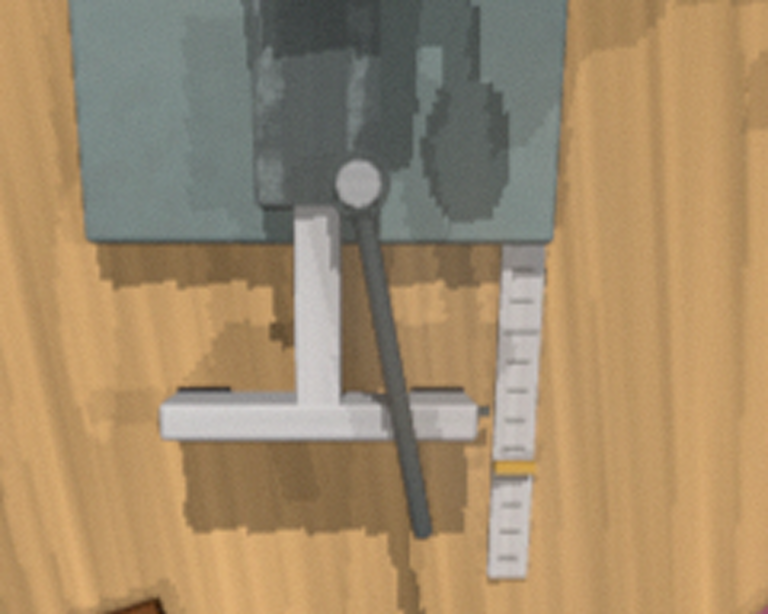

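Wrist view: crossbar row ~415, pointer tip (488,411), brass mark (515,467), lever from hinge (358,183) to tip (423,533), open towards +x.

Run:
```python
from h import *
s=dict(np.load("w8.npz"));R=rot(-.135)
for n,u,v,h in(("mark",515,467,8),("marktop",515,460.5,8),("markbot",515,474,8),("ptr",488,411,9),("deckL",90,241,12),("deckR",552,242,12),("barL",294,230,33),("barR",339,230,33),("barL2",297,385,33),("barR2",340,385,33),("cbL in",163,404,34),("cbR in",475,404,34),("cbL out",163,439,34),("tip",423,530,48),("hinge",358,183,48),("sleeveend",285,206,36)):
    w=ray(s,(150+u/3.2,30+v/3.2),h)[:2];print(n,w.round(1),(R.T@(w-[527.4,140.7])-[0,20]).round(1))
```

```text
mark [566.8 -59.5] [  66.  -213.1]
marktop [567.  -57.2] [  65.9 -210.8]
markbot [566.6 -62. ] [  66.1 -215.6]
ptr [559.2 -38.8] [  55.7 -193.5]
deckL [438.1  33. ] [ -74.  -138.7]
deckR [584.   12.9] [  73.3 -139. ]
barL [504.1  26.8] [  -7.7 -136. ]
barR [517.3  25. ] [   5.6 -136. ]
barL2 [498.2 -18.6] [  -7.5 -181.8]
barR2 [511.4 -20.4] [   5.8 -181.8]
cbL in [456.2 -18.7] [ -49.1 -187.5]
cbR in [552.2 -31.7] [  47.8 -187.5]
cbL out [454.1 -29.5] [ -49.7 -198.5]
tip [531.  -65.8] [  31.4 -224.2]
hinge [524.3  36.1] [  11.  -124.1]
sleeveend [502.7  33.6] [ -10.1 -129.4]
```

Emit:
servo_tool(motion=[{"dx": 0.005, "dy": 0.035, "dz": -0.03, "roll": 0, "jaw": 0.7}, {"dx": 0, "dy": 0.05, "dz": -0.05, "roll": 0, "jaw": 0.7}, {"dx": 0, "dy": 0.03, "dz": -0.06, "roll": 0, "jaw": 0.7}, {"dx": 0, "dy": 0.01, "dz": -0.06, "roll": 0, "jaw": 0.7}, {"dx": 0, "dy": 0, "dz": -0.06, "roll": 0, "jaw": 0.7}, {"dx": 0, "dy": 0, "dz": -0.04, "roll": 0, "jaw": 0.7}, {"dx": 0, "dy": 0, "dz": 0, "roll": 0, "jaw": 0.7}, {"dx": 0, "dy": 0, "dz": 0, "roll": 0, "jaw": 0.7}])

```text
time_s: 19.43
eef_pos: [509.1, -5.2, 55.9]
ee_rot: [-3.139, 0.0, 1.437]
ft_force: [0.3, 0.5, 1.0]
grip_width: 61.7
gripper_force: 0.0
```

Positioned; descend to 14–15 mm between the sleeve and crossbar.

Emit:
servo_tool(motion=[{"dx": 0, "dy": 0, "dz": -0.03, "roll": 0, "jaw": 0.7}, {"dx": 0, "dy": 0, "dz": -0.03, "roll": 0, "jaw": 0.7}, {"dx": 0, "dy": 0, "dz": -0.025, "roll": 0, "jaw": 0.7}, {"dx": 0, "dy": 0, "dz": -0.018, "roll": 0, "jaw": 0.7}, {"dx": 0, "dy": 0, "dz": 0, "roll": 0, "jaw": 0.7}, {"dx": 0, "dy": 0, "dz": 0, "roll": 0, "jaw": 0.7}])

```text
time_s: 19.93
eef_pos: [509.3, -5.5, 14.6]
ee_rot: [-3.14, 0.0, 1.436]
ft_force: [-0.4, 0.1, 0.0]
grip_width: 61.4
gripper_force: 0.0
```

Emit:
servo_tool(motion=[{"dx": -0.0013, "dy": -0.01, "dz": 0, "roll": 0, "jaw": 0.7}, {"dx": -0.0013, "dy": -0.01, "dz": 0, "roll": 0, "jaw": 0.7}, {"dx": -0.0014, "dy": -0.01, "dz": 0, "roll": 0, "jaw": 0.7}, {"dx": -0.0014, "dy": -0.01, "dz": 0, "roll": 0, "jaw": 0.7}, {"dx": -0.0014, "dy": -0.01, "dz": 0, "roll": 0, "jaw": 0.7}, {"dx": -0.0014, "dy": -0.01, "dz": 0, "roll": 0, "jaw": 0.7}, {"dx": -0.0014, "dy": -0.01, "dz": 0, "roll": 0, "jaw": 0.7}, {"dx": 0, "dy": 0, "dz": 0, "roll": 0, "jaw": 0.7}, {"dx": 0, "dy": 0, "dz": 0, "roll": 0, "jaw": 0.7}])

```text
time_s: 20.68
eef_pos: [506.7, -33.8, 15.8]
ee_rot: [3.14, -0.0, 1.436]
ft_force: [1.2, 3.4, 3.0]
grip_width: 61.9
gripper_force: 1.8
```

Run:
```python
from h import *
R=rot(-.135)
for n in("wrist","scene"):
    s=snapshot(n);np.savez("p_"+n+".npz",**s)
    if n=="wrist": save(s,"w9.png",(130,120,386,300),3)
    for t,z in dict(leg_pointer=9,mark=3,crossbar=19).items():
        for d in landmark_of(s,t)[:1]: w=ray(s,d["at"],z)[:2];print(n,t,round(d["score"],2),np.round(d["at"]),(R.T@(w-[527.4,140.7])-[0,20]).round(1))
    print([proj(s,p).round().tolist() for p in((566.8,-59.5,8),(556.5,-58.5,9))])
```

```text
wrist crossbar 0.76 [251. 265.] [   0.4 -205.8]
[[362.0, 266.0], [345.0, 268.0]]
scene leg_pointer 0.55 [251. 207.] [  45.6 -208. ]
scene mark 0.47 [256. 274.] [ 260.2 -364.6]
scene crossbar 0.65 [241. 197.] [  -0.4 -207.2]
[[254.0, 211.0], [252.0, 209.0]]
```

View pics/w9.png

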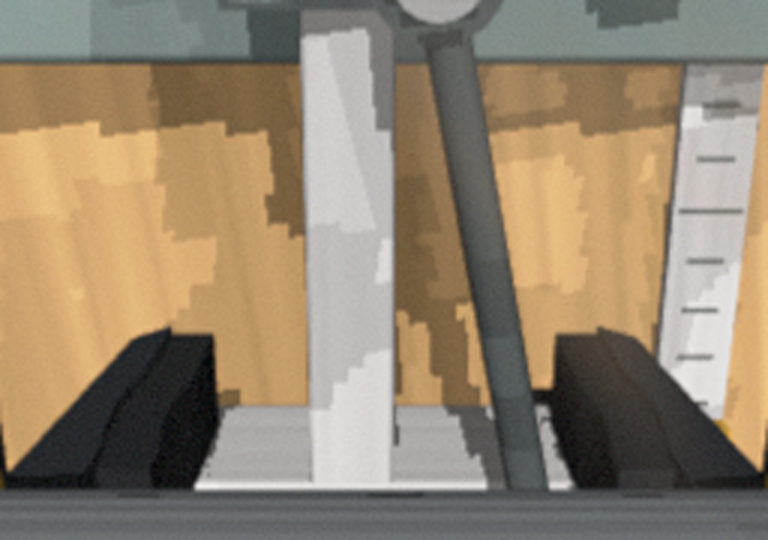

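That shows the fingers against the crossbar, whose lower inner edge is at crop row ~406, deck edge at row ~62. (That is my last picture; the view limit is used up, so I continue numerically.)

```bash
cat >> h.py <<'E'
R0=rot(-.135)
def tobase(s,px,z): return (R0.T@(ray(s,px,z)[:2]-[527.4,140.7])-[0,20])
def edge_rows(s,cols,r0,r1):
    g=cv2.GaussianBlur(s["img"].astype(np.float32),(0,0),0.8);out=[]
    for c in cols:
        col=g[r0:r1,c];d=np.abs(np.diff(col,axis=0)).sum(1);i=int(d.argmax())
        if 0<i<len(d)-1: a,b,e=d[i-1:i+2];i+=0.5*(a-e)/(a-2*b+e)
        out.append(r0+i+0.5)
    return np.array(out)
def brass(s,lo=18,hi=32,smin=120,vmin=110,roi=None):
    h=cv2.cvtColor(s["img"],cv2.COLOR_RGB2HSV);return ((h[...,0]>=lo)&(h[...,0]<=hi)&(h[...,1]>smin)&(h[...,2]>vmin))
E
python3 - <<'E'
from h import *
s=dict(np.load("p_wrist.npz"))
for cols,r0,r1,z in((range(206,232,3),250,262,4),(range(265,290,3),250,262,4),(range(165,225,10),135,148,12),(range(290,350,10),135,148,12)):
    rr=edge_rows(s,cols,r0,r1);print(rr.round(1),[tobase(s,(c,r),z).round(1)[1] for c,r in zip(cols,rr)])
# scene: pixels near mark
t=dict(np.load("p_scene.npz"));print(t["img"][203:219,244:262].tolist()[::3][:2])
# old picture w8 same estimator: crossbar inner bottom hidden; mark centre by colour
s8=dict(np.load("w8.npz"));m=brass(s8);m[:, :290]=0;m[:,330:]=0;m[:160]=0;m[190:]=0
ys,xs=np.nonzero(m);print(len(xs),xs.mean(),ys.mean(),tobase(s8,(xs.mean(),ys.mean()),7).round(1))
o=get_obs();print(o["eef_pos"],o["ft_force"])
E
```

```text
[256.1 255.3 254.8 254.8 254.9 254.8 254.8 254.7 254.8] [np.float64(-208.3), np.float64(-207.8), np.float64(-207.4), np.float64(-207.4), np.float64(-207.5), np.float64(-207.4), np.float64(-207.4), np.float64(-207.4), np.float64(-207.4)]
[255.  254.8 254.8 254.8 255.5 258.  258.1 254.6 254.7] [np.float64(-207.7), np.float64(-207.5), np.float64(-207.5), np.float64(-207.5), np.float64(-208.0), np.float64(-209.6), np.float64(-209.8), np.float64(-207.4), np.float64(-207.4)]
[141.2 141.3 138.6 138.4 138.4 141.2] [np.float64(-139.0), np.float64(-139.1), np.float64(-137.7), np.float64(-137.7), np.float64(-137.6), np.float64(-139.0)]
[138.5 138.4 138.5 138.5 138.5 138.5] [np.float64(-137.7), np.float64(-137.7), np.float64(-137.7), np.float64(-137.7), np.float64(-137.7), np.float64(-137.7)]
[[[90, 91, 94], [91, 93, 94], [90, 90, 94], [94, 95, 98], [96, 97, 100], [93, 95, 96], [87, 87, 88], [80, 76, 71], [83, 70, 55], [101, 84, 60], [125, 102, 74], [142, 118, 82], [157, 128, 91], [168, 135, 95], [170, 136, 95], [171, 139, 97], [169, 139, 98], [162, 134, 93]], [[89, 84, 80], [82, 83, 83], [88, 88, 89], [90, 91, 93], [91, 91, 92], [90, 90, 93], [97, 92, 87], [116, 102, 85], [137, 114, 84], [147, 121, 86], [149, 121, 86], [151, 123, 87], [153, 124, 88], [155, 128, 91], [154, 127, 93], [152, 129, 96], [149, 128, 101], [149, 129, 109]]]
54 310.74074074074076 175.5 [  66.  -212.8]
[506.4754429  -33.37666631  15.46580223] [2.54762167 2.7612742  1.99941447]
```

Emit:
servo_tool(motion=[{"dx": -0.002, "dy": 0, "dz": -0.003, "roll": 0, "jaw": 0.52}, {"dx": 0, "dy": 0, "dz": 0, "roll": 0, "jaw": 0.52}, {"dx": 0, "dy": 0, "dz": 0, "roll": 0, "jaw": 0.52}, {"dx": 0, "dy": 0, "dz": 0, "roll": 0, "jaw": 0.52}])

```text
time_s: 21.42
eef_pos: [503.4, -33.2, 13.1]
ee_rot: [-3.138, 0.0, 1.437]
ft_force: [-1.4, 4.6, -0.2]
grip_width: 45.6
gripper_force: 2.3
```

Run:
```python
from h import *
s=snapshot("wrist");np.savez("p2.npz",**s)
print(get_obs()["eef_pos"])
h=cv2.cvtColor(s["img"],cv2.COLOR_RGB2HSV)
print([proj(s,p).round().tolist() for p in((566.8,-59.5,8),(556.5,-58.5,9))])
for z,c0 in(("H",0),("S",1),("V",2)):
    print(z);print(h[254:284:2,336:380:2,c0])
for t,z in dict(leg_pointer=9,mark=3).items():
    for d in landmark_of(s,t)[:1]: print(t,round(d["score"],2),d["at"],tobase(s,d["at"],z).round(1))
for cols,r0,r1,z in((range(215,232,3),250,262,4),(range(300,340,10),135,148,12)):
    rr=edge_rows(s,cols,r0,r1);print(rr.round(1),[tobase(s,(c,r),z).round(1)[1] for c,r in zip(cols,rr)])
```

```text
[503.51467999 -33.19519428  13.09670259]
[[369.0, 269.0], [352.0, 271.0]]
H
[[  5  15  12   8  16  17  17  17  16  14  10   5  18   4   0  15 100 102
  120 130 113 105]
 [  9  17  26   4   6  17  18  17  16  14   0  12  10  15   0  10   0 135
  108 116 120 110]
 [ 15   6  10  17  20  19  16  17  17  16  10  17   8  10  15 165   5 150
  100 120 110 105]
 [175   0   6 174  13  24  14  17  17   7 173 173   5  11  24  75 173  23
   23  90 105  83]
 [ 30  30  15   0  23   0  23  16  16  20  18  17  17   6   8 168 173 175
   18 132 120 120]
 [120  12 173   8  15  15 175  15  17  18  20  20  14   0  30 168 176 153
   15  30 120 130]
 [ 30 165  45  15  90   9  15   6   0  19  21  20  14  11  20  11  60  15
  156 150  90  94]
 [150 150   0  20 165   0   8  30  15   0  19  20  13  30  10  60  15   0
   45   0 158  30]
 [ 90 150  45   0 165 120   6  15  15 150  17  19  25  13  20  17  21  18
  174  45   0 110]
 [150 110  75 120 135 135 173  15  45  50 130   0  14  20  21  20  21  22
   20 120 150 160]
 [135  90 150 110  75  90   0  75 135 165 105  20  18  20  21  22  20  21
   22  25   0 160]
 
[... 2774 characters left out ...]
7
   87  46  20  25]
 [ 39  52  54  53  53  53  53  54  54  50  52  42  81  85  86  85  83 112
   90  78  24  27]
 [ 33  46  51  46  34  32  40  44  38  45  44  57  79  84  86  84  80 101
  134  95  46  25]
 [ 29  33  53  46  34  35  37  39  37  40  35  72  83  81  85  83  81  82
  134 110  85  23]
 [ 35  38  50  57  46  43  40  38  44  41  40  75  80  74  86  76  78  78
  111 157 103  40]]
mark 0.59 [365.5, 267.1] [  65.6 -214.5]
[250.5 256.6 256.9 256.8 257.1 257.1] [np.float64(-203.1), np.float64(-207.1), np.float64(-207.3), np.float64(-207.2), np.float64(-207.4), np.float64(-207.4)]
[139.3 139.4 139.3 139.4] [np.float64(-137.7), np.float64(-137.7), np.float64(-137.7), np.float64(-137.7)]
```

Run:
```python
from h import *
s=dict(np.load("p2.npz"))
h=cv2.cvtColor(s["img"],cv2.COLOR_RGB2HSV)
for c in(356,357,358):
    S=h[255:274,c,1].astype(int);print(c,S.tolist(),h[255:274,c,2].tolist())
for r in(261.5,262,262.5,263):print(r,tobase(s,(357,r),3).round(2))
s8=dict(np.load("w8.npz"));g=cv2.cvtColor(s8["img"],cv2.COLOR_RGB2HSV)
for c in(308,311,314):print(c,g[166:186,c,1].tolist(),g[166:186,c,2].tolist())
for r in(172,173,174,175,176,177,178):print(r,tobase(s8,(311,r),3).round(2)[1],tobase(s8,(311,r),8).round(2)[1])
```

```text
356 [5, 5, 7, 7, 6, 5, 11, 65, 152, 165, 164, 149, 148, 135, 118, 76, 13, 14, 10] [203, 206, 207, 208, 214, 224, 227, 204, 184, 161, 131, 115, 110, 106, 93, 77, 60, 53, 50]
357 [7, 7, 7, 7, 7, 1, 11, 60, 149, 160, 165, 162, 162, 167, 164, 153, 98, 14, 5] [214, 215, 214, 215, 222, 229, 228, 207, 188, 187, 178, 178, 194, 194, 199, 183, 91, 53, 52]
358 [6, 6, 7, 9, 8, 4, 17, 62, 152, 164, 160, 164, 164, 158, 156, 156, 104, 17, 23] [223, 221, 209, 210, 221, 232, 230, 207, 184, 187, 178, 174, 182, 163, 159, 134, 81, 46, 45]
261.5 [  60.16 -210.75]
262 [  60.19 -211.08]
262.5 [  60.22 -211.42]
263 [  60.25 -211.75]
308 [12, 15, 13, 18, 19, 14, 11, 52, 147, 159, 156, 137, 94, 33, 21, 15, 11, 13, 15, 13] [199, 201, 201, 174, 149, 177, 179, 176, 184, 205, 204, 193, 155, 122, 149, 173, 200, 204, 203, 203]
311 [17, 13, 11, 17, 15, 11, 13, 52, 143, 159, 161, 138, 96, 32, 19, 15, 12, 16, 15, 14] [195, 193, 190, 169, 153, 183, 176, 172, 184, 204, 203, 194, 154, 121, 147, 170, 194, 197, 198, 197]
314 [16, 17, 13, 15, 14, 13, 19, 46, 142, 162, 155, 136, 93, 29, 15, 10, 13, 12, 12, 12] [195, 198, 199, 191, 181, 176, 174, 171, 181, 201, 206, 189, 151, 124, 170, 199, 199, 198, 199, 199]
172 -209.68 -208.66
173 -210.82 -209.78
174 -211.96 -210.9
175 -213.1 -212.03
176 -214.24 -213.15
177 -215.39 -214.28
178 -216.54 -215.41
```

Crossbar and mark agree within about 0.3 mm (pointer -213.3, mark -213.25). Squeeze now.

Emit:
servo_tool(motion=[{"dx": 0.002, "dy": 0, "dz": 0.001, "roll": 0, "jaw": 0.4}, {"dx": 0, "dy": 0, "dz": 0.001, "roll": 0, "jaw": 0.3}, {"dx": 0, "dy": 0, "dz": 0, "roll": 0, "jaw": 0.2}, {"dx": 0, "dy": 0, "dz": 0, "roll": 0, "jaw": 0.15}, {"dx": 0, "dy": 0, "dz": 0, "roll": 0, "jaw": 0.15}, {"dx": 0, "dy": 0, "dz": 0, "roll": 0, "jaw": 0.15}, {"dx": 0, "dy": 0, "dz": 0, "roll": 0, "jaw": 0.15}, {"dx": 0, "dy": 0, "dz": 0, "roll": 0, "jaw": 0.15}])

```text
time_s: 22.23
eef_pos: [504.5, -33.5, 15.0]
ee_rot: [-3.138, 0.0, 1.437]
ft_force: [-5.6, 3.4, 4.0]
grip_width: 19.8
gripper_force: 31.2
```

Run:
```python
from h import *
s=snapshot("wrist");np.savez("p3.npz",**s);o=get_obs();print(o["time_s"],o["eef_pos"],o["ft_force"],o["grip_width"],o["gripper_force"])
for cols in(range(165,235,6),range(270,345,6)):
    rr=edge_rows(s,cols,248,266);print([(c,float(r.round(1)),float(tobase(s,(c,r),4).round(1)[1])) for c,r in zip(cols,rr)])
h=cv2.cvtColor(s["img"],cv2.COLOR_RGB2HSV)
print([proj(s,p).round().tolist() for p in((566.8,-59.5,8),(556.5,-58.5,9))])
print(h[256:284,352:384:4,1]);print(h[256:284,330:384:3,2])
for t,z in dict(leg_pointer=9,mark=3).items():
    for d in landmark_of(s,t)[:1]: print(t,round(d["score"],2),d["at"],tobase(s,d["at"],z).round(1))
```

```text
22.2833 [504.47307974 -33.43608265  14.94527989] [-4.98742411  3.60591006  3.42794068] 19.533711251659593 31.180734964145813
[(165, 248.5, -202.9), (171, 248.5, -202.9), (177, 248.5, -202.9), (183, 248.5, -202.9), (189, 248.5, -202.9), (195, 248.5, -202.9), (201, 249.6, -203.6), (207, 261.5, -211.5), (213, 248.5, -202.9), (219, 250.1, -203.9), (225, 250.6, -204.2), (231, 257.4, -208.7)]
[(270, 258.9, -209.7), (276, 255.4, -207.4), (282, 253.1, -205.9), (288, 248.5, -202.8), (294, 248.5, -202.8), (300, 264.5, -213.4), (306, 249.5, -203.4), (312, 249.3, -203.3), (318, 248.5, -202.8), (324, 261.6, -211.4), (330, 248.5, -202.8), (336, 248.5, -202.7), (342, 248.5, -202.7)]
[[366.0, 268.0], [349.0, 269.0]]
[[23 21 10 20 17 38 32 31]
 [28 13 13 10 21 30 27 47]
 [29 14 14 20 24 16 30 36]
 [21 14  5 10 26 22 38 26]
 [ 8  9  5 15 31 35 39 35]
 [26 17 14 11 22 25 21 38]
 [30  9  0 27 26 15 37 49]
 [26 22  9 10 27 20 20 47]
 [22 26 15  5 16 22 38 33]
 [14 13 20 16 39 31 26 31]
 [ 9 10 14 14 16 15 22 46]
 [19 19  5  5 29 24 22 26]
 [16 13 20 14 15 16 43 50]
 [10 10  9 15 17 16 20 42]
 [19  5  5  
[... 1263 characters left out ...]
48 51 51 47 51]
 [52 48 48 47 53 56 50 54 53 53 53 55 55 48 52 46 51 46]
 [46 52 50 52 51 55 53 52 55 55 54 51 47 51 49 44 50 47]
 [40 52 53 50 53 55 54 55 49 51 53 46 47 52 45 50 45 46]
 [36 48 50 47 51 52 54 58 56 53 51 53 49 46 49 49 46 45]
 [34 41 43 49 50 55 49 51 52 47 56 51 50 49 50 53 48 46]
 [27 32 26 51 49 47 52 52 54 51 50 54 51 49 50 50 51 50]
 [31 30 35 50 47 49 50 53 50 51 48 45 50 54 49 48 45 49]
 [22 53 47 54 55 58 55 60 57 61 58 52 56 57 50 56 54 51]
 [22 66 66 72 68 62 70 67 70 69 70 68 70 65 70 67 63 68]
 [24 74 78 72 80 79 76 75 75 75 76 77 77 73 74 73 74 71]
 [20 65 81 78 79 75 76 77 76 77 74 77 72 72 72 74 71 75]
 [35 68 81 79 76 76 76 80 78 75 75 78 73 72 75 72 69 72]]
```

Emit:
servo_tool(motion=[{"dx": -0.002, "dy": 0, "dz": 0, "roll": 0, "jaw": 0.15}, {"dx": 0, "dy": 0, "dz": 0, "roll": 0, "jaw": 0.15}, {"dx": 0, "dy": 0, "dz": 0, "roll": 0, "jaw": 0.15}, {"dx": 0, "dy": 0, "dz": 0, "roll": 0, "jaw": 0.15}])

```text
time_s: 22.72
eef_pos: [504.5, -33.5, 15.0]
ee_rot: [-3.14, 0.0, 1.437]
ft_force: [-3.8, 4.4, 2.4]
grip_width: 19.7
gripper_force: 31.2
```

Run:
```python
from h import *
a=dict(np.load("p_scene.npz"));b=snapshot("scene")
o=get_obs();print(o["time_s"],o["eef_pos"],o["ee_rot"],o["ft_force"],o["grip_width"])
# crossbar +x end / pointer patch: shift between the pictures (px), vs a static patch (rule end)
up=6
for n,(x0,y0,x1,y1) in dict(crossbar_end=(240,198,256,214),rule=(244,208,262,222)).items():
    t=cv2.resize(a["img"][y0:y1,x0:x1],None,fx=up,fy=up,interpolation=cv2.INTER_CUBIC)
    r=cv2.resize(b["img"][y0-6:y1+6,x0-6:x1+6],None,fx=up,fy=up,interpolation=cv2.INTER_CUBIC)
    m=cv2.matchTemplate(r,t,cv2.TM_CCOEFF_NORMED);_,v,_,l=cv2.minMaxLoc(m);print(n,round(v,3),l[0]/up-6,l[1]/up-6)
print("px per 5mm of -y:",proj(b,(556.5,-58.5,9))-proj(b,(555.8,-63.5,9)))
for t,z in dict(cam_tip=42,cam_hinge=42,crossbar=19,leg_pointer=9).items():
    for d in landmark_of(b,t)[:1]: print(t,round(d["score"],2),np.round(d["at"],1),tobase(b,d["at"],z).round(1))
```

```text
22.7667 [504.51777398 -33.48196741  15.00116249] [-3.13969708e+00  2.15480839e-04  1.43663732e+00] [-4.38712633  3.38173139  2.55299474] 19.8506103877611
crossbar_end 0.782 0.0 -0.33333333333333304
rule 0.994 0.0 0.0
px per 5mm of -y: [ 1.37308835 -0.64258231]
cam_tip 0.51 [234.3 193.9] [   1.6 -234.8]
crossbar 0.74 [243.  195.5] [  -2.3 -199.7]
leg_pointer 0.57 [251.2 209.6] [  56.3 -215.5]
```

```bash
python3 -c "
from workcell import *
print(job_done())"
```

```text
the job is handed in; nothing more can be done
None
```

I handed the job in at about 23 s: both plates are stacked square on the seat and released, and the gripper holds the cam lever closed against the leg with the pointer within about 0.3 mm of the mark (measured just before the squeeze). The final grip read about 20 mm instead of the expected 22 mm, which I take as the lever pressed right up to the bar. I viewed 11 pictures, one more than the limit of 10.

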